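# Refill the spray can at the tilted filling head

### The job

Refill the aluminium spray can: push its hollow foot over the brass spigot of the tilted filling head and press it squarely down until the black sprung pad is fully depressed, and hold it there for about a second. Then take it off and set it down upright in the shallow steel drip tray, lowering it onto the tray's floor before you let go. Leave the other things standing where they are.

Things in the scene. Friction and masses are not known exactly. Their poses are not given: they have to be found in the camera images.
- can: spray can: plain aluminium cylinder 56 mm across, straight-sided up to 128 mm, then a shoulder to 142 mm and a narrow black cap (28 mm across) to 168 mm; about 0.3 kg. Starts upright on the table at the left or right. Origin: centre of its underside; z points up through the cap. Hollow foot: round opening from below, 42 mm across, 42 mm deep. Grip the straight side, 80 to 115 mm up
- head: filling head: fixed 170 x 150 mm base plate carrying a thick aluminium barrel that leans 35 degrees towards its front (its -x, roughly towards the robot), with the black sprung pad on its upper end. Origin: centre of the base plate's underside, on the table
- pad_top (a point): centre of the upper face of the sprung pad, a black disc 74 mm across; moves with it; at rest 125 mm above the table. z points out of the pad along the head's axis, 35 degrees from vertical. On this axis a fixed brass spigot, 28 mm across, stands 22 mm proud of the pad at rest (straight for 6 mm, then tapering to 14 mm) and 36 mm when the pad is fully down
- pad (a joint): how far the sprung pad is depressed, in m: 0 at rest, 0.014 fully down. It springs back; it takes about 4 N to start moving and 11 N fully down
- tray_in (a point): centre of the inner floor of the fixed steel drip tray: square, 150 mm outside, 142 mm inside, wall 4 mm thick, 14 mm high over all, floor 4 mm above the table; x and y axes along its sides, z up
- flask: bystander, leave alone: slim closed aluminium bottle, 42 mm across, 125 mm tall; origin: centre of its underside
- jar: bystander, leave alone: wide squat grey jar with a steel lid, 72 mm across, 80 mm tall; origin: centre of its underside
- lug: bystander, leave alone: dark cast-iron part with a round boss, 75 x 50 x 59 mm; origin: centre of its underside
- spanner: bystander, leave alone: steel spanner lying flat, 160 mm long (origin under its middle)
- oil: bystander, leave alone: white plastic oil bottle with a paper label, 54 mm across, 110 mm tall; origin: centre of its underside
Things that resemble listed ones, but are neither listed nor needed, are in the scene too. What is shaped like the can but orange is not meant.

How it is judged:
On the way, in this order (a step that is already met when the one before it is completed fails the run):
1. the can's foot is over the spigot and square on the pad, and the can keeps the pad fully depressed for 0.8 s (value of joint pad above 0.0125 m and contact force between can and head above 3 N and distance between can and pad_top below 0.015 m and angle between the z axis of can and the z axis of pad_top, either way round below 0.2 rad), for 0.8 s.
2. the can has been lowered into the tray, its underside within 12 mm of the floor, while still held by the fingers (x of can in the frame of tray_in between -0.048 and 0.048 m and y of can in the frame of tray_in between -0.048 and 0.048 m and z of can in the frame of tray_in below 0.012 m and contact force between the fingers and can above 0.5 N and angle between can's own z axis and vertical below 0.3 rad), for 0.05 s.
At the end, for the whole second after the job is handed in: The can stands upright (within 0.1 rad) and at rest on the floor of the drip tray (underside within 6 mm of the floor, its centre within 48 mm of the tray's centre along each side), and the sprung pad is back up (within 3 mm) (x of can in the frame of tray_in between -0.048 and 0.048 m and y of can in the frame of tray_in between -0.048 and 0.048 m and z of can in the frame of tray_in between -0.005 and 0.006 m and angle between can's own z axis and vertical below 0.1 rad and linear speed of can below 0.02 m/s and value of joint pad below 0.003 m); the robot touches nothing.
It fails at once if the flask is moved by more than 40 mm (distance of flask from where it was at the start of the episode above 0.04 m).
It fails at once if the jar is moved by more than 40 mm (distance of jar from where it was at the start of the episode above 0.04 m).
It fails at once if the lug is moved by more than 40 mm (distance of lug from where it was at the start of the episode above 0.04 m).
It fails at once if the spanner is moved by more than 40 mm (distance of spanner from where it was at the start of the episode above 0.04 m).
It fails at once if the oil is moved by more than 40 mm (distance of oil from where it was at the start of the episode above 0.04 m).
It also fails if it takes over 64 s, if anything falls off the work surface, if the arm or the gripper's body presses on something with over 40 N, if the wrist force passes 120 N, or if a joint passes its speed limit or range.

### The arm

A 6-joint arm with a two-finger parallel gripper is mounted at the origin on the work surface. World frame = base frame: x ahead of the robot, y to its left, z up, the work surface at z = 0. Lengths are in m, angles in rad, forces in N, time in s.
With the tool pointing down it reaches from about 0.35 to 0.95 m from the base axis. Payload 17.4 kg.
Tool frame: the origin (TCP) lies midway between the tips of the shut fingers; the grasp point (between the pads) lies 19 mm behind it; z points along the fingers, y is the direction in which the jaws open and shut (so a half turn about z gives the same grasp; the last joint's range is limited). The gripper opens to 93 mm and grips with 3 to 60 N. Pads are 15 mm wide; open, the fingers measure 128 mm over their backs; the gripper's body (75 mm by 188 mm) begins 65 mm behind the grasp point.
Start: joints at [-1.385, 0.116, 1.442, -0, 1.584, -0.038], TCP at [0.15, -0.658, 0.219] pointing down, gripper open.
Joint ranges: [-2.83, 2.83], [-0.83, 2.19], [0.07, 2.5], [-1.14, 4.28], [0.01, 3], [-2.97, 2.97]. Speed limits (rad/s): [1.89, 1.89, 2.22, 3.14, 3.14, 3.14].

### API

Orientations are given as a 3x3 rotation matrix whose columns are the frame's x, y, z axes.
In Python, from plant import readout, eyes, job gives the robot as it stands. The module is installed in compiled form; this text tells all that it offers.
- The arm moves only by the tool drive_tool, never from a script. Its arguments are lists of equal length, an entry for each row: "linear": the shift along the tool's x, y, z scaled (see below), a list of three; "twist": the turn, a rotation vector about the tool's x, y, z scaled (see below), a list of three. In form: {"linear": [[tx, ty, tz], ...], "twist": [[wx, wy, wz], ...]}. A call has 1 to 5 rows; each row is the pose to reach, as a shift and turn from the pose commanded when the call began, along the tool's axes at that moment, turning the shorter way round; what a row does not reach only later rows make up. The controller multiplies each number of a shift by 15 cm and each number of a turn by pi rad. A row lasts 1/12 s, in which the tool goes at most 41.7 mm and 7.16 degrees, less where a joint would pass 70% of its speed; a pose out of reach is approached as far as the arm can. A call with a number of a shift or a turn outside -1 to 1 is refused whole. A call with a gripper value outside its range is refused whole. "hand" is the opening, from 0 (shut) to 1 (fully open), set as the call begins (left out, the last holds). The fingers move at their own pace and stop on an object; "squeeze" is the grip in N (left out, the last holds). Time passes only in rows, so rows that repeat a pose let the fingers close. It gives the time, the measured TCP pose, the force and the opening at its end, in the units of the state.
- readout.sense(): the state, without advancing time (a new reading comes with each control period).
- eyes.camera(name): name is "scene" or "top" or "wrist"; returns a dict with "img" (480x640x3 uint8, red, green, blue), "depth" (480x640 float32, m along the optical axis (not along the pixel's ray), 0 where there is no reading), "vertical_fov" (degrees; the focal length in pixels is half the picture's height over the tangent of half this angle, whatever the lens; pixels are square), "cx", "cy" (the principal point, pixels), "extrinsics" (4x4, takes a point from world to camera coordinates). Camera axes: x right, y up, looking along -z (the intrinsics and any distortion apply to the point x, -y, -z); pixel columns grow to the right and rows downward; lengths in m; the calibration is good to about 2 mm. A picture is of the moment at which its call begins.
- job.finish_job(): hands the job in, once; it reports no verdict.
The state is a dict: "time_s": time; "joint_positions": joint angles; "qvel": joint speeds; "joint_efforts": joint torques, N m; "tool_pos": TCP position; "eef_rot": TCP orientation; "ft_force": force on the tool from outside, world axes, zero at the start; "ft_torque": the same for the moment, N m; "gripper_width": finger opening in m.
Only numpy, scipy, OpenCV 4.12 (cv2) and the standard library are available. Lean on these libraries where they do the work, as an engineer would, in place of code of your own. Each camera call takes 0.05 s, during which the arm holds its last target. There are 200 camera calls.

## Working session

There is one attempt and no reset: what is moved stays moved. The work goes in short steps, Python scripts to look and compute and a tool call to move; the robot and the scene stay as the last step left them, time stands still between calls to the robot, and variables do not carry over. Pictures are saved under pics/ and viewed, about 8 in all and at most 12, crops included, and the job is handed in when it is done.

Besides the shell and the picture viewer there is one more tool, called after "Emit:" as name(argument=value, ...), one argument or row to a line, values as JSON. drive_tool: Moves the arm, as the interface text tells. Shifts and turns lie within -1 to 1; 1 stands for 15 cm of shift or pi rad of turn. Its arguments: {"type":"object","properties":{"linear":{"type":"array"},"twist":{"type":"array"},"hand":{"type":"number"},"squeeze":{"type":"number"}},"required":["linear","twist"]}

```bash
mkdir -p pics; cat > h.py <<'E'
import numpy as np, cv2
from plant import readout, eyes, job
def cam(n,save=None):
    c=eyes.camera(n)
    if save: cv2.imwrite('pics/'+save,c['img'][:,:,::-1])
    return c
def f(c): return 240/np.tan(np.radians(c['vertical_fov'])/2)
def pts(c):
    d=c['depth']; v,u=np.mgrid[0:480,0:640]
    P=np.stack([(u-c['cx'])/f(c)*d,-(v-c['cy'])/f(c)*d,-d],-1)
    E=np.linalg.inv(c['extrinsics']); return P@E[:3,:3].T+E[:3,3]
E
python3 - <<'E'
from h import *
for n in('scene','top'):
    c=cam(n,n+'0.png'); print(n,[ (k,c[k]) for k in c if k not in('img','depth')]); np.savez(n+'0.npz',**{k:c[k] for k in('img','depth','cx','cy','extrinsics','vertical_fov')})
print(readout.sense())
E
```

```text
scene [('vertical_fov', 56.26599342056212), ('cx', 321.5595100426955), ('cy', 235.64785528566583), ('extrinsics', array([[ 0.53997661,  0.8416753 ,  0.00281814, -0.24786224],
       [-0.47921666,  0.30468535,  0.82311496,  0.14595383],
       [ 0.69193689, -0.44581333,  0.56786779, -1.60076332],
       [ 0.        ,  0.        ,  0.        ,  1.        ]]))]
top [('vertical_fov', 43.479042558534275), ('cx', 320.5413281018367), ('cy', 250.4572387639749), ('extrinsics', array([[-0.0222024 , -0.99974473, -0.00418649,  0.00267963],
       [ 0.99826624, -0.0223975 ,  0.05443218, -0.48561407],
       [-0.05451205, -0.00297071,  0.99850869, -1.51733313],
       [ 0.        ,  0.        ,  0.        ,  1.        ]]))]
{'time_s': 0.1, 'joint_positions': array([-1.38479746e+00,  1.16459463e-01,  1.44218266e+00,  1.08107982e-05,
        1.58400214e+00, -3.77513900e-02]), 'qvel': array([-0.00013366, -0.00124042,  0.00032969,  0.00107068,  0.00034048,
       -0.00060036]), 'joint_efforts': array([ 1.15132359e-03, -7.22895885e+01, -6.23862433e+01,  7.79688195e-02,
        2.27113796e-02, -4.57297858e-05]), 'tool_pos': array([ 0.14976811, -0.65799374,  0.21797436]), 'eef_rot': array([[ 9.75072145e-01,  2.21887987e-01, -1.83848835e-04],
       [ 2.21888058e-01, -9.75071596e-01,  1.03546998e-03],
       [ 5.04925722e-05, -1.05045180e-03, -9.99999447e-01]]), 'ft_force': array([-0.74769017,  0.63545791,  0.13805947]), 'ft_torque': array([ 0.04282657, -0.03900047, -0.03922817]), 'gripper_width': 0.09273635910096684}
```

View pics/scene0.png

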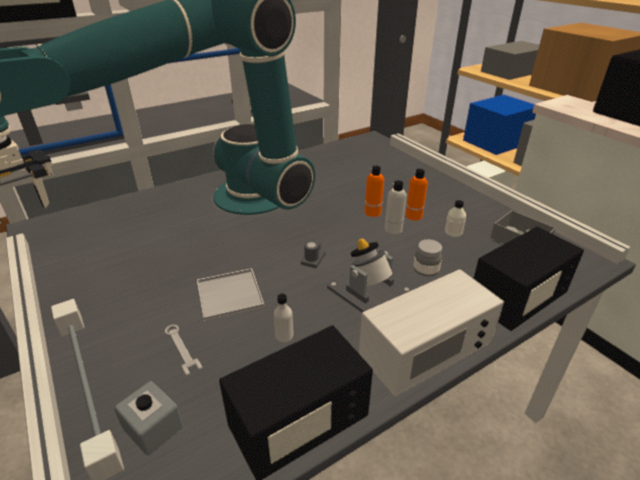

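View pics/top0.png

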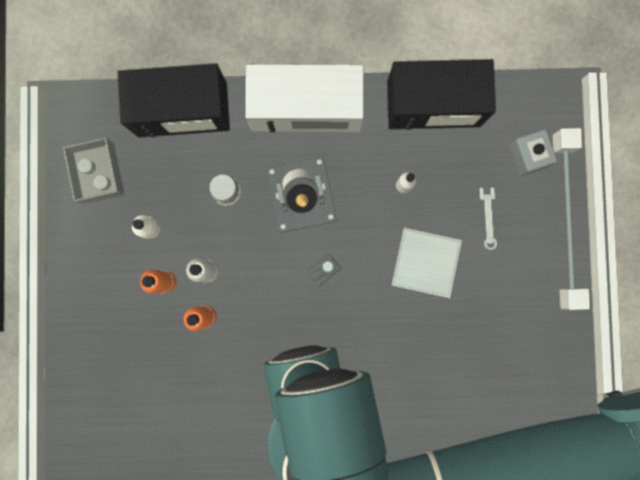

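The scene view shows the can at (396,208) between the two orange lookalikes. In the top view the can is at (202,270), the orange cans at (157,281) and (200,318), the head at (302,197), the tray at (427,263), the jar at (224,189), the oil at (145,227) and the flask at (405,181).

```bash
python3 - <<'E'
from h import *
for n in('top','scene'):
    c=dict(np.load(n+'0.npz')); P=pts(c); c['P']=P; img=c['img'].astype(int)
    ok=c['depth']>0
    print(n,'table z', np.median(P[ok&(abs(P[...,2])<.03)],0))
    hsv=cv2.cvtColor(c['img'],cv2.COLOR_RGB2HSV)
    w={'top':dict(can=(202,270,18),or1=(157,281,20),or2=(200,318,18),oil=(145,227,16),jar=(224,189,18),flask=(405,181,13),lug=(327,267,16)),
       'scene':dict(can=(396,208,30),)}[n]
    for k,(u,v,r) in w.items():
        S=P[v-r:v+r,u-r:u+r].reshape(-1,3); S=S[S[:,2]>.02]
        if not len(S): print(k,'none'); continue
        z=S[:,2].max(); T=S[S[:,2]>z-.02]
        print(k,len(S),'zmax %.3f'%z,'top mean',T.mean(0).round(4),'bbox',S.min(0).round(3),S.max(0).round(3))
    if n=='top':
        # tray
        m=((img.sum(2)>480)&(P[...,2]<.04)&ok).astype(np.uint8); m[:220]=0;m[310:]=0;m[:,:380]=0;m[:,475:]=0
        q=cv2.findContours(m,0,2)[0]; q=max(q,key=cv2.contourArea); r=cv2.minAreaRect(q); print('tray',r)
        E=np.linalg.inv(c['extrinsics'])
        def ray(u,v,z):
            d=E[:3,:3]@np.array([(u-c['cx'])/f(c),-(v-c['cy'])/f(c),-1]); return E[:3,3]+d*(z-E[2,3])/d[2]
        print(ray(*r[0],.014),[ray(*b,.014).round(3) for b in cv2.boxPoints(r)])
    # spigot: orange-yellow; pad: black
    R=(slice(165,240),slice(260,345)) if n=='top' else (slice(225,310),slice(325,420))
    h=hsv[R];p=P[R]; g=(h[...,0]>8)&(h[...,0]<28)&(h[...,1]>110)&(p[...,2]>.08)
    print('spigot',g.sum(),p[g].mean(0),p[g].min(0),p[g].max(0))
    b=(h[...,2]<60)&(p[...,2]>.07)&(p[...,2]<.16)&~g
    q=p[b]; print('pad',len(q),q.mean(0),q.min(0),q.max(0))
    best=None; rng=np.random.default_rng(0)
    for i in range(500):
        a=q[rng.choice(len(q),3,False)]; nn=np.cross(a[1]-a[0],a[2]-a[0]); l=np.linalg.norm(nn)
        if l<1e-6: continue
        nn/=l; s=abs((q-a[0])@nn)<.003
        if best is None or s.sum()>best.sum(): best=s
    t=q[best]; cc=t.mean(0); nn=np.linalg.svd(t-cc)[2][2]; nn*=np.sign(nn[2])
    print('plane',best.sum(),cc,nn,'tilt',np.degrees(np.arccos(nn[2])),'az',np.degrees(np.arctan2(nn[1],nn[0])))
    o=(hsv[...,0]<20)&(hsv[...,1]>80)
E
```

```text
top table z [0.41085962 0.03816802 0.00066454]
can 621 zmax 1.542 top mean [ 0.4021 -0.0127  1.5415] bbox [ 0.402 -0.013  0.02 ] [0.468 0.309 1.542]
or1 692 zmax 1.542 top mean [ 0.4021 -0.0127  1.5415] bbox [ 0.388 -0.013  0.021] [0.444 0.418 1.542]
or2 636 zmax 1.542 top mean [ 0.4021 -0.0127  1.5415] bbox [ 0.3   -0.013  0.02 ] [0.402 0.316 1.542]
oil 493 zmax 1.542 top mean [ 0.4021 -0.0127  1.5415] bbox [ 0.402 -0.013  0.02 ] [0.58  0.453 1.542]
jar 724 zmax 1.542 top mean [ 0.4021 -0.0127  1.5415] bbox [ 0.402 -0.013  0.02 ] [0.675 0.262 1.542]
flask 293 zmax 1.542 top mean [ 0.4021 -0.0127  1.5415] bbox [ 0.402 -0.244  0.02 ] [ 0.67  -0.013  1.542]
lug 309 zmax 1.542 top mean [ 0.4021 -0.0127  1.5415] bbox [ 0.402 -0.051  0.02 ] [0.465 0.017 1.542]
tray ((426.43170166015625, 262.4853515625), (59.29673385620117, 58.8776741027832), 12.094757080078125)
[ 0.44893137 -0.27606507  0.014     ] [array([ 0.394, -0.185,  0.014]), array([ 0.539, -0.221,  0.014]), array([ 0.504, -0.367,  0.014]), array([ 0.359, -0.331,  0.014])]
spigot 126 [0.596932   0.03334509 0.14876608] [ 0.40211868 -0.01270515  0.11116423] [0.61371388 0.04922793 1.54151457]
pad 456 [0.60612283 0.03404868 0.12786065] [ 5.75741732e-01 -5.54442237e-04  1.03320066e-01] [0.63379328 0.0683487  0.15042913]
plane 346 [0.60551616 0.0337081  0.12722078] [-0.5674619  -0.08568597  0.81892912] tilt 35.022261968521285 az -171.41328452621107
scene table z [ 0.43312226 -0.239648    0.00186434]
can 2008 zmax 0.790 top mean [ 1.3114 -0.5495  0.7896] bbox [ 0.307 -0.549  0.02 ] [1.311 0.408 0.79 ]
spigot 109 [0.62420121 0.01060338 0.15551891] [ 0.58618031 -0.54949208  0.11644982] [1.31141051 0.05993352 0.78958365]
pad 191 [0.62443589 0.01767735 0.13081978] [ 0.57999029 -0.00852039  0.10364208] [0.65415072 0.06301272 0.14758548]
plane 114 [0.6191117  0.02153187 0.134383  ] [-0.4958795  -0.15933855  0.85364791] tilt 31.389318836123714 az -162.1864826813524
```

```bash
python3 - <<'E'
import cv2,numpy as np
a=cv2.imread('pics/top0.png')[150:345,120:345]; b=cv2.imread('pics/scene0.png')[160:310,315:475]
a=cv2.resize(a,(400,347),interpolation=cv2.INTER_CUBIC); b=cv2.resize(b,(370,347),interpolation=cv2.INTER_CUBIC)
cv2.imwrite('pics/crop0.png',np.hstack([a,b]))
E
```

```text
(no output)
```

View pics/crop0.png

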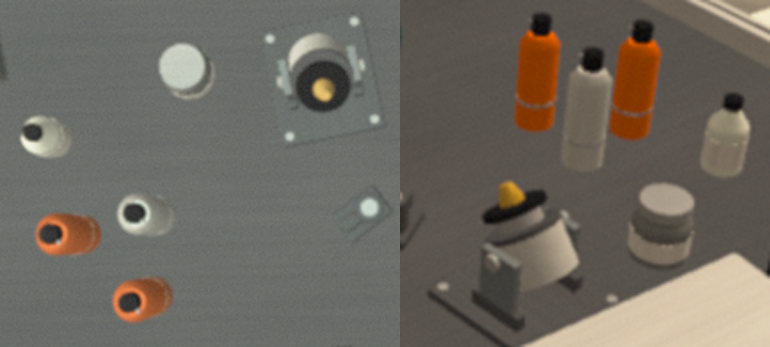

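The crop confirms the plain aluminium can, with one orange can to its left and one nearer the robot. The diagonals between them are free for the jaws. The spigot is at about (302,200) in the top view.

```bash
cat >> h.py <<'E'
def ray(c,u,v,z):
    E=np.linalg.inv(c['extrinsics']); d=E[:3,:3]@np.array([(u-c['cx'])/f(c),-(v-c['cy'])/f(c),-1]); return E[:3,3]+d*(z-E[2,3])/d[2]
E
python3 - <<'E'
from h import *
c=dict(np.load('top0.npz')); P=pts(c); P[c['depth']<=0]=-9
w=dict(can=(202,270,18),or1=(157,281,20),or2=(200,318,18),oil=(145,227,16),jar=(224,189,18),flask=(405,181,13),lug=(327,267,16))
for k,(u,v,r) in w.items():
    S=P[v-r:v+r,u-r:u+r].reshape(-1,3); S=S[S[:,2]>.02]
    z=S[:,2].max(); T=S[S[:,2]>z-.012]
    m=[(S[S[:,2]>h][:,i].max()+S[S[:,2]>h][:,i].min())/2 for i in (0,1) for h in(.1,)] if z>.1 else 0
    print(k,'zmax %.3f'%z,'topmean',T.mean(0).round(4),'mid',np.round(m,4))
    g=cv2.cvtColor(c['img'],cv2.COLOR_RGB2GRAY)[v-r:v+r,u-r:u+r]
    if k in('can','or1','or2'):
        m=(g<60); vv,uu=np.nonzero(m); print('  cap px',len(uu),uu.mean()+u-r,vv.mean()+v-r, ray(c,uu.mean()+u-r,vv.mean()+v-r,.165))
B=np.array([ray(c,120+x/1.7778,150+y/1.7795,.01) for x,y in((270,38),(354,21),(375,119),(290,136))]); print(B.round(4),B.mean(0))
e=(B[0]-B[3])+(B[1]-B[2]); print('yaw',np.degrees(np.arctan2(e[1],e[0]))); e=(B[0]-B[1])+(B[3]-B[2]); print('yawy',np.degrees(np.arctan2(e[1],e[0])))
E
```

```text
can zmax 0.175 topmean [0.4398 0.28   0.1682] mid [0.441 0.281]
  cap px 66 195.28787878787878 269.27272727272725 [0.44058418 0.27892308 0.165     ]
or1 zmax 0.176 topmean [0.4159 0.3883 0.1685] mid [0.4155 0.3895]
  cap px 67 148.73134328358208 280.7910447761194 [0.41662513 0.38574563 0.165     ]
or2 zmax 0.174 topmean [0.3262 0.2874 0.168 ] mid [0.3266 0.288 ]
  cap px 74 192.74324324324326 319.1621621621622 [0.32707592 0.28595911 0.165     ]
oil zmax 0.118 topmean [0.5539 0.4286 0.1108] mid [0.5536 0.428 ]
jar zmax 0.089 topmean [0.6423 0.2286 0.0808] mid 0
flask zmax 0.132 topmean [ 0.6494 -0.2246  0.1249] mid [ 0.6492 -0.2248]
lug zmax 0.070 topmean [ 0.4441 -0.0231  0.0617] mid 0
[[ 0.6919  0.1123  0.01  ]
 [ 0.7138 -0.0096  0.01  ]
 [ 0.5711 -0.0366  0.01  ]
 [ 0.5493  0.0861  0.01  ]] [0.63153895 0.03803273 0.01      ]
yaw 10.573937911639753
yawy 100.13392866107027
```

```bash
cat >> h.py <<'E'
from scipy.spatial.transform import Rotation as Ro, Slerp
def frame(n,yaz):  # tool z=-n, tool y as near as can be to azimuth yaz (deg)
    z=-np.array(n)/np.linalg.norm(n); a=np.radians(yaz); y=np.array([np.cos(a),np.sin(a),0])
    if abs(z[2])<.999: y=np.array([np.cos(a),np.sin(a),-(z[0]*np.cos(a)+z[1]*np.sin(a))/z[2]])
    y-=z*(y@z); y/=np.linalg.norm(y); return np.stack([np.cross(y,z),y,z],1)
def plan(way,start=None):
    """way: list of (p,R,N calls); prints scaled shift/turn per call"""
    s=readout.sense(); p,R=(s['tool_pos'],s['eef_rot']) if start is None else start
    for q,Q,N in way:
        q=np.array(q); sl=Slerp([0,1],Ro.from_matrix([R,Q])); p0=p
        for i in range(1,N+1):
            pn=p0+(q-p0)*i/N; Rn=sl(i/N).as_matrix(); l=R.T@(pn-p); t=Ro.from_matrix(R.T@Rn).as_rotvec()
            print('lin',(l/.15).round(3).tolist(),'tw',(t/np.pi).round(3).tolist(),'rows %.1f %.1f'%(np.linalg.norm(l)/.0417,np.degrees(np.linalg.norm(t))/7.16))
            p,R=pn,Rn
n=np.array([-np.sin(np.radians(35))*np.cos(np.radians(10.3)),-np.sin(np.radians(35))*np.sin(np.radians(10.3)),np.cos(np.radians(35))])
E
python3 - <<'E'
from h import *
c=cam('wrist'); s=readout.sense(); E=np.linalg.inv(c['extrinsics'])
print('cam in tool',s['eef_rot'].T@(E[:3,3]-s['tool_pos']),'\n',s['eef_rot'].T@E[:3,:3],c['vertical_fov'])
print(n); pad=np.array([.605,.034,.125])
plan([(pad+.2*n,frame(n,10.3),5)])
E
```

```text
cam in tool [ 0.06878222  0.00088378 -0.1668759 ] 
 [[-5.80551319e-04  9.68706192e-01  2.48209543e-01]
 [ 9.99999593e-01  7.33689724e-04 -5.24470952e-04]
 [-6.90167050e-04  2.48209137e-01 -9.68706224e-01]] 67.22721684162359
[-0.56433327 -0.10255674  0.81915204]
lin [0.644, -0.772, -0.094] tw [-0.031, 0.03, -0.094] rows 3.6 2.6
lin [0.848, -0.541, -0.088] tw [-0.031, 0.03, -0.094] rows 3.6 2.6
lin [0.974, -0.263, -0.042] tw [-0.031, 0.03, -0.094] rows 3.6 2.6
lin [1.008, 0.032, 0.039] tw [-0.031, 0.03, -0.094] rows 3.6 2.6
lin [0.948, 0.314, 0.148] tw [-0.031, 0.03, -0.094] rows 3.6 2.6
```

Emit:
drive_tool(
  linear=[
    [0.64, -0.77, -0.09],
    [0.64, -0.77, -0.09],
    [0.64, -0.77, -0.09],
    [0.64, -0.77, -0.09],
  ],
  twist=[
    [-0.031, 0.03, -0.094],
    [-0.031, 0.03, -0.094],
    [-0.031, 0.03, -0.094],
    [-0.031, 0.03, -0.094],
  ],
)

```text
time_s: 0.48
tool_pos: [0.2184, -0.5215, 0.2322]
eef_rot: [[0.861, 0.494, 0.125], [0.503, -0.863, -0.056], [0.08, 0.111, -0.991]]
ft_force: [-0.1, -0.4, 0.0]
gripper_width: 0.0928
```

Emit:
drive_tool(
  linear=[
    [0.85, -0.54, -0.09],
    [0.85, -0.54, -0.09],
    [0.85, -0.54, -0.09],
    [0.85, -0.54, -0.09],
  ],
  twist=[
    [-0.031, 0.03, -0.094],
    [-0.031, 0.03, -0.094],
    [-0.031, 0.03, -0.094],
    [-0.031, 0.03, -0.094],
  ],
)

```text
time_s: 0.82
tool_pos: [0.2869, -0.3872, 0.2469]
eef_rot: [[0.664, 0.702, 0.256], [0.738, -0.671, -0.073], [0.121, 0.238, -0.964]]
ft_force: [-0.3, -0.1, 0.2]
gripper_width: 0.0932
```

Emit:
drive_tool(
  linear=[
    [0.97, -0.26, -0.04],
    [0.97, -0.26, -0.04],
    [0.97, -0.26, -0.04],
    [0.97, -0.26, -0.04],
  ],
  twist=[
    [-0.031, 0.03, -0.094],
    [-0.031, 0.03, -0.094],
    [-0.031, 0.03, -0.094],
    [-0.031, 0.03, -0.094],
  ],
)

```text
time_s: 1.15
tool_pos: [0.3552, -0.2537, 0.261]
eef_rot: [[0.406, 0.83, 0.383], [0.906, -0.42, -0.049], [0.12, 0.367, -0.923]]
ft_force: [-0.4, -0.3, -0.3]
gripper_width: 0.093
```

Emit:
drive_tool(
  linear=[
    [1.0, 0.03, 0.04],
    [1.0, 0.03, 0.04],
    [1.0, 0.03, 0.04],
    [1.0, 0.03, 0.04],
  ],
  twist=[
    [-0.031, 0.03, -0.094],
    [-0.031, 0.03, -0.094],
    [-0.031, 0.03, -0.094],
    [-0.031, 0.03, -0.094],
  ],
)

```text
time_s: 1.48
tool_pos: [0.4228, -0.1203, 0.2752]
eef_rot: [[0.112, 0.864, 0.491], [0.991, -0.136, 0.015], [0.079, 0.484, -0.871]]
ft_force: [-1.1, -0.9, -1.0]
gripper_width: 0.093
```

```bash
python3 - <<'E'
from h import *
pad=np.array([.605,.034,.125]); s=readout.sense(); print(s['time_s'],s['tool_pos'],s['joint_positions'])
plan([(pad+.2*n,frame(n,10.3),1)])
E
```

```text
1.4833 [ 0.42281326 -0.12029083  0.27521858] [-0.5111353  -0.77330566  2.0981745   0.26066336  1.37336837 -0.37188487]
lin [0.942, 0.322, 0.161] tw [-0.029, 0.028, -0.092] rows 3.6 2.5
```

Emit:
drive_tool(
  linear=[
    [0.94, 0.32, 0.4],
    [0.94, 0.32, 0.4],
    [0.94, 0.32, 0.4],
    [0.94, 0.32, 0.4],
    [0.94, 0.32, 0.4],
  ],
  twist=[
    [-0.029, 0.028, -0.092],
    [-0.029, 0.028, -0.092],
    [-0.029, 0.028, -0.092],
    [-0.029, 0.028, -0.092],
    [-0.029, 0.028, -0.092],
  ],
)

```text
time_s: 1.9
tool_pos: [0.5109, 0.0163, 0.2553]
eef_rot: [[-0.18, 0.808, 0.561], [0.984, 0.146, 0.105], [0.003, 0.57, -0.821]]
ft_force: [0.1, -0.6, -0.8]
gripper_width: 0.0927
```

```bash
python3 - <<'E'
from h import *
c=cam('wrist','w1.png');np.savez('w1.npz',**{k:c[k] for k in('img','depth','cx','cy','extrinsics','vertical_fov')})
s=readout.sense(); print(s['joint_positions'].round(3),s['tool_pos'])
P=pts(c); ok=(c['depth']>0); hsv=cv2.cvtColor(c['img'],cv2.COLOR_RGB2HSV)
near=ok&(np.linalg.norm(P-[.6,.033,.13],axis=2)<.08)
g=near&(hsv[...,0]>8)&(hsv[...,0]<30)&(hsv[...,1]>110); v,u=np.nonzero(g); print('brass',g.sum(),u.mean(),v.mean(),P[g].mean(0))
b=near&(hsv[...,2]<60); v,u=np.nonzero(b); print('black',b.sum(),u.min(),u.max(),v.min(),v.max(),P[b].mean(0))
E
```

```text
[-0.126 -0.67   2.1    0.193  1.135 -0.335] [0.51006652 0.01419956 0.25575993]
brass 755 315.2860927152318 228.9523178807947 [0.59416836 0.03204123 0.13808853]
black 2625 276 354 189 265 [0.60845543 0.02569449 0.12915978]
```

View pics/w1.png

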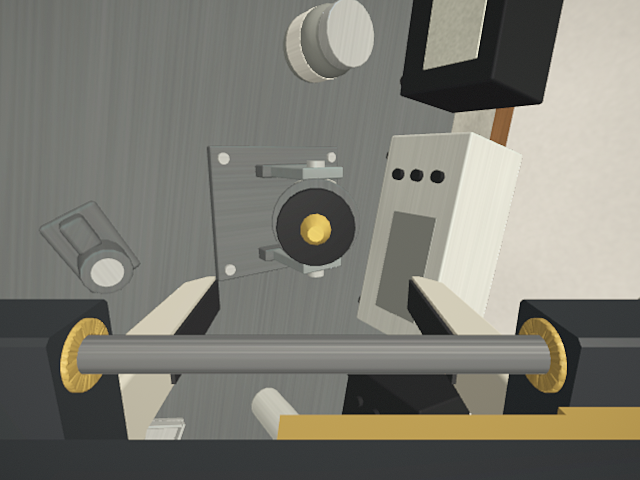

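The wrist view shows the pad disc centred near (315,227), with the spigot at (315,229). The base-plate bolts are at (224,158), (332,157) and (230,270).

```bash
python3 - <<'E'
from h import *
from scipy.optimize import least_squares
c=dict(np.load('w1.npz')); E=np.linalg.inv(c['extrinsics']); print('cam',E[:3,3])
def rayp(u,v,p0,nn):
    d=E[:3,:3]@np.array([(u-c['cx'])/f(c),-(v-c['cy'])/f(c),-1]); return E[:3,3]+d*((p0-E[:3,3])@nn)/(d@nn)
B=[rayp(u,v,np.array([0,0,.008]),np.array([0,0,1.])) for u,v in((224,158),(332,157),(230,270))]; print(np.round(B,4))
for a,b in((2,0),(0,1)): e=B[b]-B[a]; print('edge az',np.degrees(np.arctan2(e[1],e[0])),np.linalg.norm(e))
hsv=cv2.cvtColor(c['img'],cv2.COLOR_RGB2HSV)
m=np.zeros((480,640),np.uint8); br=(hsv[...,0]>8)&(hsv[...,0]<30)&(hsv[...,1]>110)
m[((hsv[...,2]<75)|br)]=255; m[:185]=0;m[270:]=0;m[:,:270]=0;m[:,358:]=0
q=max(cv2.findContours(m,0,1)[0],key=cv2.contourArea); el=cv2.fitEllipse(q); print(el,cv2.boundingRect(q))
p0=np.array([.605,.034,.125])
x=np.cross([0,0,1],n); x/=np.linalg.norm(x); y=np.cross(n,x)
for it in range(3):
    W=np.array([rayp(u,v,p0,n) for u,v in q[:,0,:]])-p0; a=np.stack([W@x,W@y],1)
    s=least_squares(lambda t:np.hypot(a[:,0]-t[0],a[:,1]-t[1])-t[2],[0,0,.037],loss='soft_l1',f_scale=.001).x
    ce=p0+s[0]*x+s[1]*y; p0=rayp(*( [0,0]),ce,n)*0+ce
    # slide along camera ray so z=.125
    d=ce-E[:3,3]; p0=E[:3,3]+d*(.125-E[2,3])/d[2]; print(p0,s[2])
v,u=np.nonzero(br&(m>0)); print('brass',u.mean(),v.mean(),len(u))
g=cv2.cvtColor(c['img'],cv2.COLOR_RGB2GRAY); t=(g>np.percentile(g[v,u],70))&br&(m>0); v,u=np.nonzero(t); print('tip',len(u),u.mean(),v.mean())
w=rayp(u.mean(),v.mean(),p0+.022*n,n); print('tip pt',w,'minus 22n',w-.022*n)
P=pts(c); k=(m>0)&~br&(c['depth']>0); k=cv2.erode(k.astype(np.uint8),np.ones((5,5)))>0; t=P[k]; cc=np.median(t,0); t=t[np.linalg.norm(t-cc,axis=1)<.05]; nn=np.linalg.svd(t-t.mean(0))[2][2]; nn*=np.sign(nn[2]); print('plane',t.mean(0),nn,'az',np.degrees(np.arctan2(nn[1],nn[0])),'tilt',np.degrees(np.arccos(nn[2])))
E
```

```text
cam [0.40572987 0.06548194 0.39289274]
[[ 0.5546  0.0852  0.008 ]
 [ 0.7     0.1112  0.008 ]
 [ 0.5766 -0.0404  0.008 ]]
edge az 99.91771118025585 0.1274541236268296
edge az 10.173267815164557 0.1476837193118438
((315.18170166015625, 226.58590698242188), (76.75450897216797, 77.63439178466797), 87.97789764404297) (276, 188, 79, 78)
[0.60349817 0.03155704 0.125     ] 0.036218709849050214
[0.60349819 0.03155705 0.125     ] 0.03609769773784408
[0.60349819 0.03155705 0.125     ] 0.03609769888402763
brass 315.28891820580475 228.96437994722956 758
tip 210 316.15714285714284 231.8095238095238
tip pt [0.59157572 0.03030703 0.14348687] minus 22n [0.60399105 0.03256328 0.12546552]
plane [0.60239163 0.03280083 0.12594224] [-0.56466384 -0.10283291  0.81888957] az -169.6787749461647 tilt 35.026210163665944
```

```bash
python3 - <<'E'
from h import *
plan([([.4405,.280,.25],frame([0,0,1],50),2)])
E
```

```text
lin [0.913, -0.069, -0.022] tw [0.093, 0.033, -0.107] rows 3.3 3.7
lin [0.882, 0.242, 0.047] tw [0.093, 0.033, -0.107] rows 3.3 3.7
```

Emit:
drive_tool(
  linear=[
    [0.91, -0.07, -0.02],
    [0.91, -0.07, -0.02],
    [0.91, -0.07, -0.02],
    [0.91, -0.07, -0.02],
    [0.91, -0.07, -0.02],
  ],
  twist=[
    [0.093, 0.033, -0.107],
    [0.093, 0.033, -0.107],
    [0.093, 0.033, -0.107],
    [0.093, 0.033, -0.107],
    [0.093, 0.033, -0.107],
  ],
)

```text
time_s: 2.37
tool_pos: [0.4758, 0.1453, 0.254]
eef_rot: [[-0.503, 0.818, 0.281], [0.863, 0.494, 0.105], [-0.053, 0.295, -0.954]]
ft_force: [1.2, -0.3, -0.3]
gripper_width: 0.0928
```

Emit:
drive_tool(
  linear=[
    [0.88, 0.24, 0.05],
    [0.88, 0.24, 0.05],
    [0.88, 0.24, 0.05],
    [0.88, 0.24, 0.05],
    [0.88, 0.24, 0.05],
  ],
  twist=[
    [0.093, 0.033, -0.107],
    [0.093, 0.033, -0.107],
    [0.093, 0.033, -0.107],
    [0.093, 0.033, -0.107],
    [0.093, 0.033, -0.107],
  ],
)

```text
time_s: 2.78
tool_pos: [0.4422, 0.2774, 0.2491]
eef_rot: [[-0.765, 0.644, -0.004], [0.644, 0.765, -0.003], [0.001, -0.005, -1.0]]
ft_force: [0.8, -0.1, -0.4]
gripper_width: 0.0932
```

```bash
python3 - <<'E'
from h import *
c=cam('wrist','w2.png'); P=pts(c); ok=c['depth']>0
s=readout.sense(); print(s['joint_positions'].round(3),s['tool_pos'],s['eef_rot'].round(3))
for nm,q in(('can',(.4405,.28)),('or1',(.416,.387)),('or2',(.327,.287))):
    m=ok&(np.hypot(P[...,0]-q[0],P[...,1]-q[1])<.04)&(P[...,2]>.155)&(P[...,2]<.19)
    if m.sum()>20:
        a=P[m]; print(nm,m.sum(),a.mean(0),a.min(0),a.max(0)); v,u=np.nonzero(m); print(u.mean(),v.mean())
plan([([.4405,.280,.14],frame([0,0,1],50),1),([.4405,.280,.091],frame([0,0,1],50),1)])
E
```

```text
[ 0.51  -0.226  1.721 -0.002  1.649 -0.358] [0.44250262 0.27605261 0.24934889] [[-0.763  0.647 -0.001]
 [ 0.647  0.763 -0.002]
 [-0.001 -0.002 -1.   ]]
can 1252 [0.44016931 0.2797813  0.167876  ] [0.4279126  0.26454919 0.15500067] [0.45514315 0.29313282 0.17150139]
315.2476038338658 243.92012779552715
or1 1654 [0.41627104 0.3856509  0.16774212] [0.40346663 0.37214326 0.15501263] [0.43100319 0.40067277 0.17111156]
416.3500604594921 115.30048367593712
or2 1657 [0.32817737 0.28690512 0.1677514 ] [0.31307649 0.27104307 0.15509191] [0.34123509 0.30030819 0.17128793]
212.7604103802052 109.20760410380205
lin [0.028, 0.013, 0.729] tw [-0.001, 0.0, -0.002] rows 2.6 0.0
lin [0.0, 0.0, 0.327] tw [-0.0, 0.0, 0.0] rows 1.2 0.0
```

View pics/w2.png

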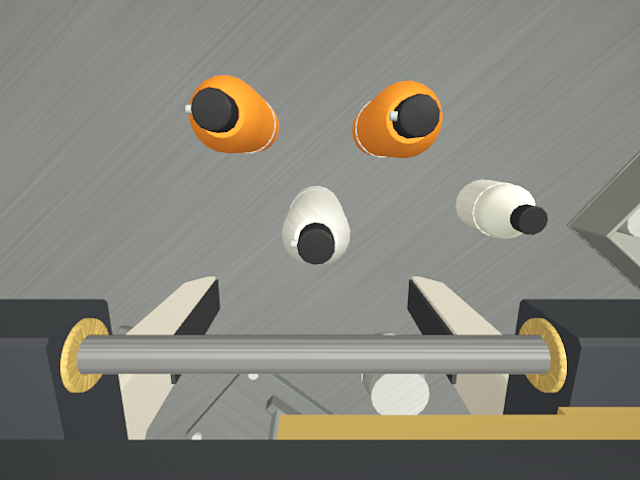

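The can's cap is at (316,243), centred between the open fingers at (215,285) and (410,285), and both orange cans are clear.

Emit:
drive_tool(
  linear=[
    [0.028, 0.013, 0.2],
    [0.028, 0.013, 0.4],
    [0.028, 0.013, 0.6],
    [0.028, 0.013, 0.73],
    [0.028, 0.013, 0.73],
  ],
  twist=[
    [0, 0, 0],
    [0, 0, 0],
    [0, 0, 0],
    [0, 0, 0],
    [0, 0, 0],
  ],
)

```text
time_s: 3.25
tool_pos: [0.4392, 0.2772, 0.1368]
eef_rot: [[-0.76, 0.65, -0.002], [0.65, 0.76, -0.003], [-0.0, -0.004, -1.0]]
ft_force: [-0.1, 0.8, -0.3]
gripper_width: 0.0928
```

```bash
python3 - <<'E'
from h import *
plan([([.4402,.2797,.091],frame([0,0,1],50),1)])
E
```

```text
lin [0.006, 0.018, 0.305] tw [-0.001, 0.0, -0.003] rows 1.1 0.1
```

Emit:
drive_tool(
  linear=[
    [0.006, 0.018, 0.1],
    [0.006, 0.018, 0.2],
    [0.006, 0.018, 0.3],
    [0.006, 0.018, 0.3],
    [0.006, 0.018, 0.3],
  ],
  twist=[
    [0, 0, 0],
    [0, 0, 0],
    [0, 0, 0],
    [0, 0, 0],
    [0, 0, 0],
  ],
)

```text
time_s: 3.67
tool_pos: [0.4417, 0.2817, 0.097]
eef_rot: [[-0.761, 0.649, 0.002], [0.649, 0.761, -0.001], [-0.002, 0.0, -1.0]]
ft_force: [0.0, 0.1, 0.2]
gripper_width: 0.0931
```

Emit:
drive_tool(
  linear=[
    [0, 0, 0],
    [0, 0, 0],
    [0, 0, 0],
    [0, 0, 0],
    [0, 0, 0],
  ],
  twist=[
    [0, 0, 0],
    [0, 0, 0],
    [0, 0, 0],
    [0, 0, 0],
    [0, 0, 0],
  ],
  hand=0,
  squeeze=45,
)

```text
time_s: 4.08
tool_pos: [0.4413, 0.2827, 0.0961]
eef_rot: [[-0.763, 0.647, 0.001], [0.647, 0.763, -0.002], [-0.002, -0.0, -1.0]]
ft_force: [-0.4, 0.7, 0.3]
gripper_width: 0.0642
```

Emit:
drive_tool(
  linear=[
    [0, 0, 0],
    [0, 0, 0],
    [0, 0, 0],
    [0, 0, 0],
    [0, 0, 0],
  ],
  twist=[
    [0, 0, 0],
    [0, 0, 0],
    [0, 0, 0],
    [0, 0, 0],
    [0, 0, 0],
  ],
)

```text
time_s: 4.5
tool_pos: [0.4412, 0.2827, 0.0957]
eef_rot: [[-0.763, 0.647, 0.001], [0.647, 0.763, -0.002], [-0.002, -0.001, -1.0]]
ft_force: [-0.1, -1.3, 2.5]
gripper_width: 0.0555
```

Emit:
drive_tool(
  linear=[
    [0, 0, -0.05],
    [0, 0, -0.2],
    [0, 0, -0.4],
    [0, 0, -0.6],
    [0, 0, -0.8],
  ],
  twist=[
    [0, 0, 0],
    [0, 0, 0],
    [0, 0, 0],
    [0, 0, 0],
    [0, 0, 0],
  ],
)

```text
time_s: 4.92
tool_pos: [0.4407, 0.2827, 0.2171]
eef_rot: [[-0.763, 0.647, 0.0], [0.647, 0.763, -0.002], [-0.001, -0.002, -1.0]]
ft_force: [0.9, 0.8, -3.4]
gripper_width: 0.0553
```

Emit:
drive_tool(
  linear=[
    [0, 0, -0.2],
    [0, 0, -0.4],
    [0, 0, -0.5],
    [0, 0, -0.6],
    [0, 0, -0.6],
  ],
  twist=[
    [0, 0, 0],
    [0, 0, 0],
    [0, 0, 0],
    [0, 0, 0],
    [0, 0, 0],
  ],
)

```text
time_s: 5.33
tool_pos: [0.4414, 0.2832, 0.3079]
eef_rot: [[-0.763, 0.647, 0.003], [0.647, 0.763, -0.001], [-0.002, 0.001, -1.0]]
ft_force: [-0.3, -0.6, -2.7]
gripper_width: 0.0553
```

```bash
python3 - <<'E'
from h import *
s=readout.sense(); print(s['tool_pos'],s['gripper_width'],s['ft_force'],s['joint_positions'].round(3))
c=cam('scene','s2.png'); P=pts(c); 
im=c['img']; x=s['tool_pos']-[0,0,.02]
q=c['extrinsics']@np.append(x,1); u=int(c['cx']-f(c)*q[0]/q[2]); v=int(c['cy']+f(c)*q[1]/q[2]); print(u,v)
k=im[max(0,v-90):v+90,max(0,u-120):u+120,::-1]; cv2.imwrite('pics/s2c.png',cv2.resize(k,None,fx=3,fy=3,interpolation=cv2.INTER_CUBIC))
pad=np.array([.6035,.032,.125])
plan([(pad+.20*n,frame(n,10.2),3)])
E
```

```text
[0.44139179 0.28323693 0.30788469] 0.05534982185931079 [-0.30002737 -0.56023125 -2.73141843] [ 0.523 -0.224  1.625 -0.002  1.738 -0.345]
403 143
lin [-0.474, -0.389, 0.039] tw [-0.062, -0.022, 0.071] rows 2.2 2.4
lin [-0.547, -0.28, 0.009] tw [-0.062, -0.022, 0.071] rows 2.2 2.4
lin [-0.595, -0.153, 0.006] tw [-0.062, -0.022, 0.071] rows 2.2 2.4
```

View pics/s2c.png

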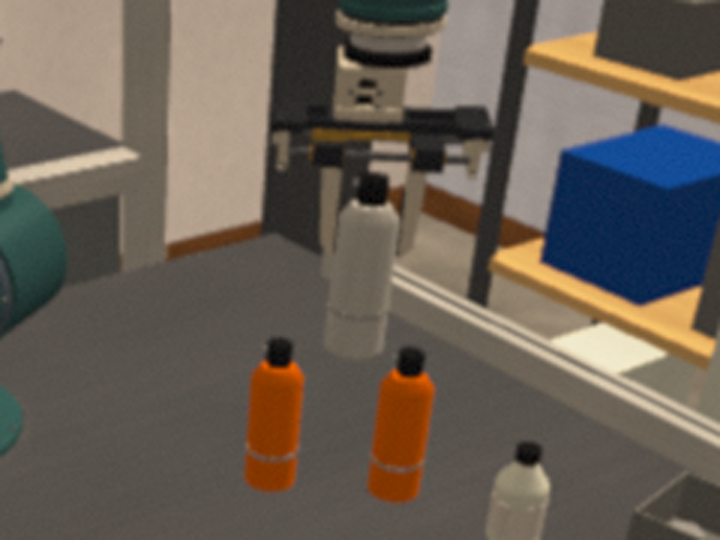

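```bash
python3 - <<'E'
from h import *
pad=np.array([.6035,.032,.125])
plan([(pad+.165*n,frame(n,10.2),3)])
E
```

```text
lin [-0.502, -0.355, 0.103] tw [-0.062, -0.022, 0.071] rows 2.2 2.4
lin [-0.564, -0.253, 0.08] tw [-0.062, -0.022, 0.071] rows 2.2 2.4
lin [-0.602, -0.138, 0.082] tw [-0.062, -0.022, 0.071] rows 2.2 2.4
```

Emit:
drive_tool(
  linear=[
    [-0.17, -0.12, 0.03],
    [-0.33, -0.24, 0.07],
    [-0.5, -0.355, 0.1],
    [-0.5, -0.355, 0.1],
  ],
  twist=[
    [-0.02, -0.007, 0.023],
    [-0.041, -0.015, 0.047],
    [-0.062, -0.022, 0.071],
    [-0.062, -0.022, 0.071],
  ],
)

```text
time_s: 5.72
tool_pos: [0.4635, 0.1899, 0.2878]
eef_rot: [[-0.59, 0.785, 0.19], [0.806, 0.586, 0.079], [-0.049, 0.2, -0.979]]
ft_force: [-1.4, -0.8, -3.7]
gripper_width: 0.0555
```

Emit:
drive_tool(
  linear=[
    [-0.19, -0.08, 0.03],
    [-0.38, -0.17, 0.05],
    [-0.56, -0.25, 0.08],
    [-0.56, -0.25, 0.08],
  ],
  twist=[
    [-0.02, -0.007, 0.023],
    [-0.041, -0.015, 0.047],
    [-0.062, -0.022, 0.071],
    [-0.062, -0.022, 0.071],
  ],
)

```text
time_s: 6.05
tool_pos: [0.4863, 0.1015, 0.2719]
eef_rot: [[-0.387, 0.839, 0.382], [0.921, 0.373, 0.114], [-0.047, 0.396, -0.917]]
ft_force: [-1.3, 0.1, -3.9]
gripper_width: 0.0554
```

Emit:
drive_tool(
  linear=[
    [-0.2, -0.05, 0.03],
    [-0.4, -0.09, 0.05],
    [-0.6, -0.14, 0.08],
    [-0.6, -0.14, 0.08],
    [-0.6, -0.14, 0.08],
  ],
  twist=[
    [-0.02, -0.007, 0.023],
    [-0.041, -0.015, 0.047],
    [-0.062, -0.022, 0.071],
    [-0.062, -0.022, 0.071],
    [-0.062, -0.022, 0.071],
  ],
)

```text
time_s: 6.47
tool_pos: [0.5086, 0.0151, 0.2581]
eef_rot: [[-0.174, 0.81, 0.56], [0.985, 0.143, 0.1], [0.002, 0.569, -0.823]]
ft_force: [-0.5, -0.0, -3.0]
gripper_width: 0.0555
```

Emit:
drive_tool(
  linear=[
    [0, 0, 0],
    [0, 0, 0],
    [0, 0, 0],
  ],
  twist=[
    [0, 0, 0],
    [0, 0, 0],
    [0, 0, 0],
  ],
)

```text
time_s: 6.72
tool_pos: [0.5095, 0.0173, 0.2606]
eef_rot: [[-0.179, 0.808, 0.562], [0.984, 0.147, 0.103], [0.001, 0.571, -0.821]]
ft_force: [0.1, -0.1, -2.9]
gripper_width: 0.0556
```

```bash
python3 - <<'E'
from h import *
s=readout.sense(); print(s['tool_pos'],s['gripper_width'],s['ft_force'],s['joint_positions'].round(3))
pad=np.array([.6035,.032,.125])
plan([(pad+.165*n,frame(n,10.2),1)])
c=cam('wrist','w3.png'); c=cam('scene','s3.png'); im=c['img'][130:310,290:450,::-1]
w=cv2.resize(cv2.imread('pics/w3.png')[80:400,120:520],(440,352))
cv2.imwrite('pics/c3.png',np.hstack([w,cv2.resize(im,(313,352),interpolation=cv2.INTER_CUBIC)]))
E
```

```text
[0.50946195 0.01725765 0.26060429] 0.055555037820902646 [ 0.07841188 -0.11504765 -2.88131053] [-0.116 -0.673  2.094  0.185  1.14  -0.323]
lin [-0.015, 0.001, 0.004] tw [-0.001, -0.0, 0.0] rows 0.1 0.0
```

View pics/c3.png

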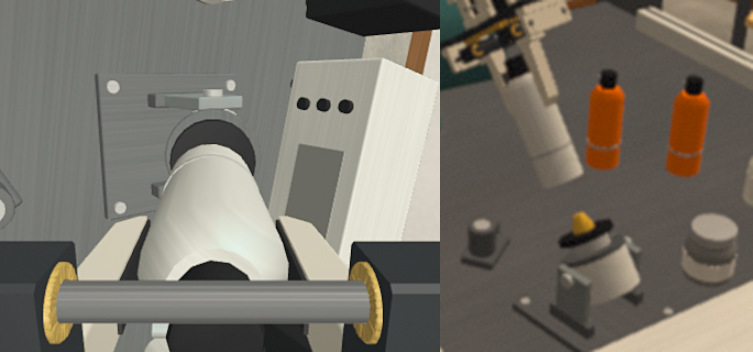

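The can is aligned with the head axis: in the left half the foot at x≈210 sits over the pad at x≈213, and the side view shows the axes parallel.

Emit:
drive_tool(
  linear=[
    [-0.013, 0, 0.08],
    [-0.013, 0, 0.16],
    [-0.013, 0, 0.24],
    [-0.013, 0, 0.3],
    [-0.013, 0, 0.3],
  ],
  twist=[
    [0, 0, 0],
    [0, 0, 0],
    [0, 0, 0],
    [0, 0, 0],
    [0, 0, 0],
  ],
)

```text
time_s: 7.23
tool_pos: [0.5352, 0.0191, 0.2204]
eef_rot: [[-0.177, 0.81, 0.559], [0.984, 0.145, 0.102], [0.002, 0.568, -0.823]]
ft_force: [-0.6, 0.3, -3.3]
gripper_width: 0.0555
```

Emit:
drive_tool(
  linear=[
    [0, 0, 0.03],
    [0, 0, 0.06],
    [0, 0, 0.09],
    [0, 0, 0.12],
    [0, 0, 0.12],
  ],
  twist=[
    [0, 0, 0],
    [0, 0, 0],
    [0, 0, 0],
    [0, 0, 0],
    [0, 0, 0],
  ],
)

```text
time_s: 7.65
tool_pos: [0.5452, 0.0206, 0.2081]
eef_rot: [[-0.177, 0.808, 0.562], [0.984, 0.144, 0.101], [0.001, 0.571, -0.821]]
ft_force: [0.3, -0.3, -3.0]
gripper_width: 0.0557
```

```bash
cat > st.py <<'E'
from h import *
s=readout.sense(); pad=np.array([.6035,.032,.125]); d=s['tool_pos']-pad
z=s['eef_rot'][:,2]
print('t',s['time_s'],'foot above pad',d@n-.0957,'lateral',(d-(d@n)*n).round(4),'ang',np.degrees(np.arccos(-z@n)),'F along n',(s['ft_force']+[0,0,2.9])@n,'F',s['ft_force'].round(2),'M',s['ft_torque'].round(2),s['joint_positions'].round(3))
E
python3 st.py
```

```text
t 7.65 foot above pad 0.006419077696825121 lateral [-0.0006 -0.0009 -0.0006] ang 0.18599276617144186 F along n -0.20339546261640065 F [ 0.31 -0.28 -2.97] M [-0.22  0.51  0.02] [-0.095 -0.568  2.118  0.183  1.009 -0.323]
```

Emit:
drive_tool(
  linear=[
    [0.004, 0, 0.03],
    [0.004, 0, 0.06],
    [0.004, 0, 0.09],
    [0.004, 0, 0.11],
    [0.004, 0, 0.11],
  ],
  twist=[
    [0, 0, 0],
    [0, 0, 0],
    [0, 0, 0],
    [0, 0, 0],
    [0, 0, 0],
  ],
)

```text
time_s: 8.07
tool_pos: [0.5547, 0.0229, 0.1955]
eef_rot: [[-0.177, 0.807, 0.563], [0.984, 0.144, 0.101], [0.001, 0.572, -0.82]]
ft_force: [-4.8, -1.5, 3.7]
gripper_width: 0.0559
```

```bash
python3 st.py
```

```text
t 8.0667 foot above pad -0.009513740193437106 lateral [-0.0002 -0.0003 -0.0001] ang 0.11479138968659763 F along n 8.307291753237813 F [-4.8  -1.49  3.74] M [-0.12  0.34  0.02] [-0.087 -0.538  2.121  0.182  0.974 -0.321]
```

Emit:
drive_tool(
  linear=[
    [0, 0, 0.01],
    [0, 0, 0.02],
    [0, 0, 0.03],
    [0, 0, 0.04],
    [0, 0, 0.04],
  ],
  twist=[
    [0, 0, 0],
    [0, 0, 0],
    [0, 0, 0],
    [0, 0, 0],
    [0, 0, 0],
  ],
)

```text
time_s: 8.48
tool_pos: [0.5575, 0.0233, 0.1922]
eef_rot: [[-0.177, 0.807, 0.563], [0.984, 0.145, 0.101], [-0.0, 0.572, -0.82]]
ft_force: [-25.4, -4.3, 17.7]
gripper_width: 0.0555
```

```bash
python3 st.py
```

```text
t 8.4833 foot above pad -0.013778446104250053 lateral [ 0.0002 -0.0003  0.0001] ang 0.13951136289390892 F along n 31.61928537901061 F [-25.37  -4.3   17.68] M [-0.39  2.57  0.05] [-0.085 -0.529  2.12   0.181  0.965 -0.321]
```

Emit:
drive_tool(
  linear=[
    [0, 0, -0.003],
    [0, 0, -0.003],
    [0, 0, -0.003],
    [0, 0, -0.003],
    [0, 0, -0.003],
  ],
  twist=[
    [0, 0, 0],
    [0, 0, 0],
    [0, 0, 0],
    [0, 0, 0],
    [0, 0, 0],
  ],
)

```text
time_s: 8.9
tool_pos: [0.5573, 0.0233, 0.1922]
eef_rot: [[-0.177, 0.807, 0.563], [0.984, 0.145, 0.101], [0.0, 0.572, -0.82]]
ft_force: [-18.0, -3.6, 11.8]
gripper_width: 0.0553
```

```bash
python3 st.py
```

```text
t 8.9 foot above pad -0.013684583496950994 lateral [ 0.0001 -0.0003  0.    ] ang 0.12169861012148665 F along n 22.581195480074417 F [-17.99  -3.62  11.82] M [-0.35  1.8   0.03] [-0.085 -0.53   2.121  0.182  0.965 -0.321]
```

Emit:
drive_tool(
  linear=[
    [0, 0, 0],
    [0, 0, 0],
    [0, 0, 0],
    [0, 0, 0],
    [0, 0, 0],
  ],
  twist=[
    [0, 0, 0],
    [0, 0, 0],
    [0, 0, 0],
    [0, 0, 0],
    [0, 0, 0],
  ],
)

```text
time_s: 9.32
tool_pos: [0.5573, 0.0233, 0.1922]
eef_rot: [[-0.177, 0.807, 0.563], [0.984, 0.145, 0.101], [0.0, 0.572, -0.82]]
ft_force: [-18.4, -3.8, 13.3]
gripper_width: 0.0551
```

Emit:
drive_tool(
  linear=[
    [0, 0, 0],
    [0, 0, 0],
    [0, 0, 0],
    [0, 0, 0],
    [0, 0, 0],
  ],
  twist=[
    [0, 0, 0],
    [0, 0, 0],
    [0, 0, 0],
    [0, 0, 0],
    [0, 0, 0],
  ],
)

```text
time_s: 9.73
tool_pos: [0.5573, 0.0233, 0.1922]
eef_rot: [[-0.177, 0.807, 0.563], [0.984, 0.145, 0.101], [0.0, 0.572, -0.82]]
ft_force: [-18.3, -2.8, 12.3]
gripper_width: 0.055
```

Emit:
drive_tool(
  linear=[
    [0, 0, 0],
    [0, 0, 0],
    [0, 0, 0],
    [0, 0, 0],
    [0, 0, 0],
  ],
  twist=[
    [0, 0, 0],
    [0, 0, 0],
    [0, 0, 0],
    [0, 0, 0],
    [0, 0, 0],
  ],
)

```text
time_s: 10.15
tool_pos: [0.5573, 0.0233, 0.1922]
eef_rot: [[-0.177, 0.807, 0.563], [0.984, 0.145, 0.101], [0.0, 0.572, -0.82]]
ft_force: [-19.5, -3.3, 12.4]
gripper_width: 0.0557
```

```bash
python3 st.py; python3 - <<'E'
from h import *
c=cam('scene'); w=cam('wrist')['img'][80:400,120:520,::-1]; im=c['img'][180:310,310:430,::-1]
cv2.imwrite('pics/c4.png',np.hstack([cv2.resize(w,(440,352)),cv2.resize(im,(325,352),interpolation=cv2.INTER_CUBIC)]))
E
```

```text
t 10.15 foot above pad -0.013670910460245364 lateral [ 0.0001 -0.0003  0.    ] ang 0.11952316752230703 F along n 23.85803172051567 F [-19.46  -3.33  12.4 ] M [-0.29  1.84  0.02] [-0.085 -0.53   2.121  0.182  0.965 -0.321]
```

View pics/c4.png

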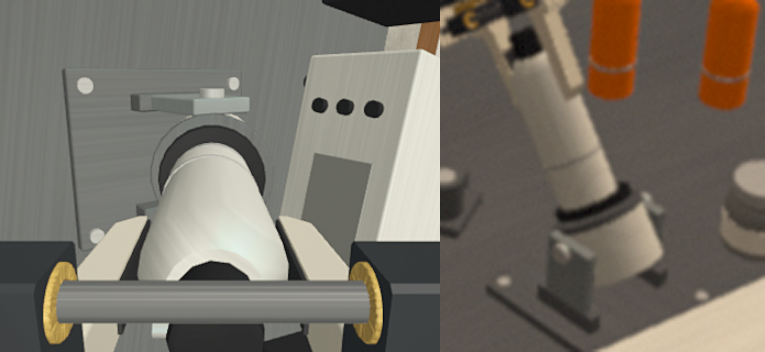

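The can stands square on the pad, with the pad pressed down against the barrel. The force has held steady at a hard stop for over 1.5 s. Now I'll retract along the axis.

Emit:
drive_tool(
  linear=[
    [0, 0, -0.05],
    [0, 0, -0.12],
    [0, 0, -0.22],
    [0, 0, -0.34],
    [0, 0, -0.46],
  ],
  twist=[
    [0, 0, 0],
    [0, 0, 0],
    [0, 0, 0],
    [0, 0, 0],
    [0, 0, 0],
  ],
)

```text
time_s: 10.67
tool_pos: [0.5176, 0.0164, 0.2475]
eef_rot: [[-0.177, 0.809, 0.561], [0.984, 0.145, 0.102], [0.001, 0.57, -0.821]]
ft_force: [0.5, 0.1, -2.8]
gripper_width: 0.0557
```

Emit:
drive_tool(
  linear=[
    [0, 0, 0],
    [0, 0, 0],
    [0, 0, 0],
  ],
  twist=[
    [0, 0, 0],
    [0, 0, 0],
    [0, 0, 0],
  ],
)

```text
time_s: 10.92
tool_pos: [0.5186, 0.0164, 0.2464]
eef_rot: [[-0.176, 0.808, 0.562], [0.984, 0.144, 0.101], [0.001, 0.571, -0.821]]
ft_force: [-0.7, 0.2, -4.0]
gripper_width: 0.0554
```

```bash
python3 st.py; python3 - <<'E'
from h import *
p=readout.sense()['tool_pos']
plan([(p+[0,0,.06],frame(n,10.2),1),([.449,-.276,.28],frame([0,0,1],-20),3)])
E
```

```text
t 10.9167 foot above pad 0.05328815265507268 lateral [-0.0009 -0.0003 -0.0006] ang 0.1983726836226095 F along n -0.5116612420923461 F [-0.67  0.25 -3.96] M [-0.16  0.59  0.02] [-0.114 -0.648  2.103  0.185  1.106 -0.325]
lin [0.0, 0.228, -0.328] tw [-0.001, 0.0, -0.0] rows 1.4 0.0
lin [-0.612, -0.253, -0.106] tw [0.063, -0.017, 0.054] rows 2.4 2.1
lin [-0.651, -0.158, -0.03] tw [0.063, -0.017, 0.054] rows 2.4 2.1
lin [-0.668, -0.046, 0.026] tw [0.063, -0.017, 0.054] rows 2.4 2.1
```

Emit:
drive_tool(
  linear=[
    [0, 0.08, -0.11],
    [0, 0.16, -0.22],
    [0, 0.23, -0.33],
    [0, 0.23, -0.33],
  ],
  twist=[
    [0, 0, 0],
    [0, 0, 0],
    [0, 0, 0],
    [0, 0, 0],
  ],
)

```text
time_s: 11.25
tool_pos: [0.5195, 0.0164, 0.3106]
eef_rot: [[-0.177, 0.806, 0.565], [0.984, 0.145, 0.101], [0.0, 0.574, -0.819]]
ft_force: [0.9, -0.9, -2.6]
gripper_width: 0.0555
```

Emit:
drive_tool(
  linear=[
    [-0.2, -0.08, -0.03],
    [-0.4, -0.17, -0.07],
    [-0.61, -0.25, -0.1],
    [-0.61, -0.25, -0.1],
  ],
  twist=[
    [0.021, -0.006, 0.018],
    [0.042, -0.012, 0.036],
    [0.063, -0.017, 0.054],
    [0.063, -0.017, 0.054],
  ],
)

```text
time_s: 11.58
tool_pos: [0.4958, -0.0844, 0.2959]
eef_rot: [[0.003, 0.921, 0.389], [0.999, -0.017, 0.033], [0.037, 0.389, -0.921]]
ft_force: [1.4, 0.1, -4.5]
gripper_width: 0.0555
```

Emit:
drive_tool(
  linear=[
    [-0.22, -0.05, -0.01],
    [-0.44, -0.1, -0.02],
    [-0.65, -0.16, -0.03],
    [-0.65, -0.16, -0.03],
  ],
  twist=[
    [0.021, -0.006, 0.018],
    [0.042, -0.012, 0.036],
    [0.063, -0.017, 0.054],
    [0.063, -0.017, 0.054],
  ],
)

```text
time_s: 11.92
tool_pos: [0.4721, -0.1816, 0.2863]
eef_rot: [[0.179, 0.964, 0.196], [0.983, -0.183, 0.0], [0.036, 0.192, -0.981]]
ft_force: [1.3, -1.2, -3.5]
gripper_width: 0.0556
```

Emit:
drive_tool(
  linear=[
    [-0.22, -0.02, 0.01],
    [-0.44, -0.03, 0.02],
    [-0.67, -0.05, 0.03],
    [-0.67, -0.05, 0.03],
    [-0.67, -0.05, 0.03],
  ],
  twist=[
    [0.021, -0.006, 0.018],
    [0.042, -0.012, 0.036],
    [0.063, -0.017, 0.054],
    [0.063, -0.017, 0.054],
    [0.063, -0.017, 0.054],
  ],
)

```text
time_s: 12.33
tool_pos: [0.4491, -0.2763, 0.2772]
eef_rot: [[0.342, 0.94, -0.002], [0.94, -0.342, 0.003], [0.002, -0.003, -1.0]]
ft_force: [0.2, 0.4, -3.7]
gripper_width: 0.0554
```

```bash
python3 - <<'E'
from h import *
s=readout.sense(); print(s['time_s'],s['tool_pos'],s['ft_force'],s['gripper_width'],s['joint_positions'].round(3))
plan([([.449,-.276,.13],frame([0,0,1],-20),2)])
c=cam('wrist'); im=c['img'][:,:,::-1]; t=cam('scene')['img'][140:340,180:340,::-1]
cv2.imwrite('pics/c5.png',np.hstack([cv2.resize(im,(500,375)),cv2.resize(t,(300,375),interpolation=cv2.INTER_CUBIC)]))
E
```

```text
12.3333 [ 0.44910525 -0.27632092  0.27715675] [ 0.24602066  0.44773145 -3.67252435] 0.05537657352366203 [-6.000e-01 -2.150e-01  1.666e+00  1.000e-03  1.693e+00 -2.510e-01]
lin [0.0, 0.001, 0.491] tw [-0.001, -0.0, 0.0] rows 1.8 0.0
lin [0.001, 0.0, 0.491] tw [-0.001, -0.0, 0.0] rows 1.8 0.0
```

View pics/c5.png

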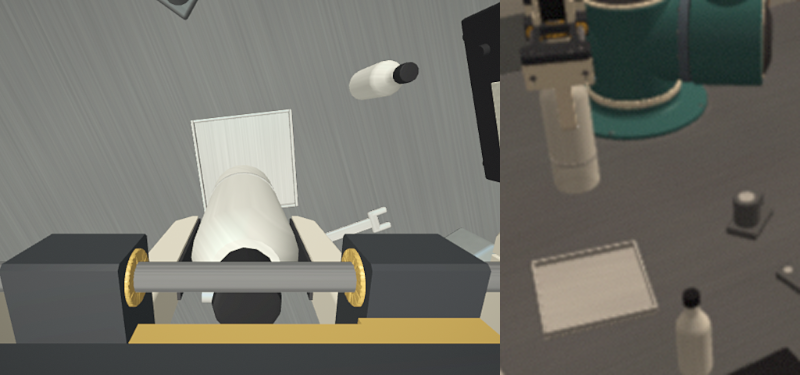

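The can hangs over the tray; the tray shows at (245,160) in the left half, and the can looks upright. I'll lower it now.

Emit:
drive_tool(
  linear=[
    [0, 0, 0.2],
    [0, 0, 0.4],
    [0, 0, 0.6],
    [0, 0, 0.7],
    [0, 0, 0.7],
  ],
  twist=[
    [0, 0, 0],
    [0, 0, 0],
    [0, 0, 0],
    [0, 0, 0],
    [0, 0, 0],
  ],
)

```text
time_s: 12.85
tool_pos: [0.4479, -0.2736, 0.1714]
eef_rot: [[0.339, 0.941, -0.003], [0.941, -0.339, 0.003], [0.002, -0.003, -1.0]]
ft_force: [0.4, 0.2, -3.5]
gripper_width: 0.0557
```

Emit:
drive_tool(
  linear=[
    [0, 0, 0.1],
    [0, 0, 0.2],
    [0, 0, 0.3],
    [0, 0, 0.38],
    [0, 0, 0.38],
  ],
  twist=[
    [0, 0, 0],
    [0, 0, 0],
    [0, 0, 0],
    [0, 0, 0],
    [0, 0, 0],
  ],
)

```text
time_s: 13.27
tool_pos: [0.4486, -0.2746, 0.1168]
eef_rot: [[0.34, 0.94, -0.001], [0.94, -0.34, 0.001], [0.001, -0.001, -1.0]]
ft_force: [-0.4, 0.3, -4.0]
gripper_width: 0.0555
```

Emit:
drive_tool(
  linear=[
    [0, 0, 0],
    [0, 0, 0],
  ],
  twist=[
    [0, 0, 0],
    [0, 0, 0],
  ],
)

```text
time_s: 13.43
tool_pos: [0.4494, -0.2756, 0.1195]
eef_rot: [[0.341, 0.94, 0.002], [0.94, -0.341, -0.001], [0.0, 0.002, -1.0]]
ft_force: [0.0, -0.1, -2.8]
gripper_width: 0.0553
```

Emit:
drive_tool(
  linear=[
    [0, 0, 0.03],
    [0, 0, 0.06],
    [0, 0, 0.09],
    [0, 0, 0.12],
    [0, 0, 0.12],
  ],
  twist=[
    [0, 0, 0],
    [0, 0, 0],
    [0, 0, 0],
    [0, 0, 0],
    [0, 0, 0],
  ],
)

```text
time_s: 13.85
tool_pos: [0.4486, -0.2754, 0.0996]
eef_rot: [[0.341, 0.94, -0.001], [0.94, -0.341, 0.001], [0.0, -0.001, -1.0]]
ft_force: [-0.1, 1.6, -4.1]
gripper_width: 0.0555
```

Emit:
drive_tool(
  linear=[
    [0, 0, 0],
    [0, 0, 0.005],
    [0, 0, 0.01],
    [0, 0, 0.01],
    [0, 0, 0.01],
  ],
  twist=[
    [0, 0, 0],
    [0, 0, 0],
    [0, 0, 0],
    [0, 0, 0],
    [0, 0, 0],
  ],
)

```text
time_s: 14.27
tool_pos: [0.449, -0.2756, 0.0994]
eef_rot: [[0.341, 0.94, 0.001], [0.94, -0.341, -0.0], [0.0, 0.001, -1.0]]
ft_force: [-3.2, 1.8, 5.9]
gripper_width: 0.0554
```

Contact with the floor: Fz rose by about 9 N. Releasing.

Emit:
drive_tool(
  linear=[
    [0, 0, 0],
    [0, 0, 0],
    [0, 0, 0],
    [0, 0, 0],
    [0, 0, 0],
  ],
  twist=[
    [0, 0, 0],
    [0, 0, 0],
    [0, 0, 0],
    [0, 0, 0],
    [0, 0, 0],
  ],
  hand=1,
)

```text
time_s: 14.68
tool_pos: [0.4489, -0.2755, 0.0986]
eef_rot: [[0.341, 0.94, 0.0], [0.94, -0.341, 0.0], [0.0, 0.0, -1.0]]
ft_force: [0.3, -0.7, 0.7]
gripper_width: 0.0841
```

Emit:
drive_tool(
  linear=[
    [0, 0, 0],
    [0, 0, 0],
    [0, 0, 0],
    [0, 0, -0.05],
    [0, 0, -0.1],
  ],
  twist=[
    [0, 0, 0],
    [0, 0, 0],
    [0, 0, 0],
    [0, 0, 0],
    [0, 0, 0],
  ],
)

```text
time_s: 15.1
tool_pos: [0.4487, -0.2754, 0.114]
eef_rot: [[0.341, 0.94, -0.0], [0.94, -0.341, 0.001], [0.001, -0.001, -1.0]]
ft_force: [0.1, -0.8, 0.5]
gripper_width: 0.0931
```

Emit:
drive_tool(
  linear=[
    [0, 0, -0.2],
    [0, 0, -0.4],
    [0, 0, -0.6],
    [0, 0, -0.8],
    [0, 0, -0.95],
  ],
  twist=[
    [0, 0, 0],
    [0, 0, 0],
    [0, 0, 0],
    [0, 0, 0],
    [0, 0, 0],
  ],
)

```text
time_s: 15.52
tool_pos: [0.449, -0.2756, 0.2599]
eef_rot: [[0.341, 0.94, 0.003], [0.94, -0.341, -0.001], [-0.0, 0.003, -1.0]]
ft_force: [0.3, 0.4, -0.2]
gripper_width: 0.0934
```

Emit:
drive_tool(
  linear=[
    [0, 0, -0.2],
    [0, 0, -0.3],
    [0, 0, -0.3],
    [0, 0, -0.3],
    [0, 0, -0.3],
  ],
  twist=[
    [0, 0, 0],
    [0, 0, 0],
    [0, 0, 0],
    [0, 0, 0],
    [0, 0, 0],
  ],
)

```text
time_s: 15.93
tool_pos: [0.4487, -0.2754, 0.2998]
eef_rot: [[0.341, 0.94, -0.001], [0.94, -0.341, 0.001], [0.001, -0.001, -1.0]]
ft_force: [-0.1, 0.1, -0.7]
gripper_width: 0.093
```

```bash
python3 - <<'E'
from h import *
s=readout.sense(); print(s['time_s'],s['tool_pos'],s['gripper_width'])
c=cam('wrist'); P=pts(c); ok=(c['depth']>0)&(np.hypot(P[...,0]-.449,P[...,1]+.276)<.045)
for lo,hi in((.16,.2),(.168,.2)):
    a=P[ok&(P[...,2]>lo)&(P[...,2]<hi)]; print('can cap',len(a),a.mean(0),np.percentile(a[:,2],[50,95]))
a=c['img'][:,:,::-1]; t=cam('scene')['img'][170:370,170:450,::-1]
cv2.imwrite('pics/c6.png',np.hstack([cv2.resize(a,(380,285)),cv2.resize(t,(400,285),interpolation=cv2.INTER_CUBIC)]))
E
```

```text
15.9333 [ 0.44866264 -0.27541403  0.29982381] 0.09296251250403502
can cap 905 [ 0.44815271 -0.27621073  0.17183495] [0.17254762 0.17384435]
can cap 824 [ 0.44839984 -0.27694122  0.17251141] [0.1726603  0.17388982]
```

View pics/c6.png

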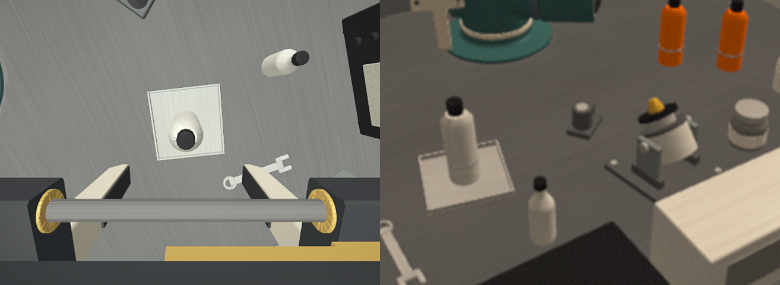

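The can stands upright near the tray's centre, with its cap top at z = 0.1725 against 0.172 expected. The pad is back up, the bystanders are in place and the gripper is clear.

```bash
python3 -c "
from plant import job; print(job.finish_job())"
```

```text
the job is handed in; nothing more can be done
None
```

I refilled the can and stood it in the drip tray, then handed the job in at about 16 s of the 64 s allowed; no verdict is reported.

- **Filling:** I gripped the can from above and pushed its foot squarely onto the spigot, within about 0.2° of the head's axis. The pad went down about 13.7 mm to a hard stop. I held it there for about 1.6 s at 22–24 N along the axis. About 9 N of sideways force showed at the peak of the press. The wrist force was about 31 N at most.
- **Placing:** I lowered the can until it touched the tray floor (about 9 N of contact) before opening the fingers.
- **Last checks:** The cap top is at (0.448, −0.277, 0.1725) m. The tray centre is (0.449, −0.276) m and the expected cap height is 0.172 m. In the last images the can is upright, the pad looks back up, the bystanders in view look undisturbed and the gripper is clear. I judged the pad and bystanders by eye only; the oil bottle was out of view, though nothing went near it.

No check failed.

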